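Find the loose one of three sealed tins

TASK

Lift the wooden ring clamp off the tins and lay it down flat on the tray or bench, clear of them. Then go along the row of three sealed tins from the robot's left to its right: pick each one up, shake it by rocking it well to and fro, one end up and then the other, so that a loose ball inside would roll and knock, and stand it back in its place. One of them rattles: leaving the other two in their places and the other tools and jars alone, finish holding that one out to the setter across the bench, level and still over the far rim of the blue tray, about 15 cm up, and keep hold of it (if it is the last tin, it need not be stood back first).

Things in the scene. Friction and masses are not known exactly. Their poses are not given: they have to be found in the camera images.
- tray: fixed blue tray, 300 deep (x, away from robot) x 460 wide (y, to robot's left); origin centre of underside on the bench, z up. Floor 5 mm, rim 12 mm above the bench, rim 10 wide. Yaw within 0.2 rad. The tins stand on its floor in a row along y at x about -55 mm, y about -115, 0, +115 mm, lengths roughly along x. Its floor's far half is free up to 100 mm either side of the centre line
- tray_far_rim (a point): the middle of the top of the tray's far rim (the rim farthest from the robot), 145 mm from the tray's centre and 12 mm above the bench; axes as the tray's
- clamp_centre (a point): centre (12 mm up) of a hardwood ring clamp, a flat-sided bar 155 long (x) x 30 wide (y) x 24 high, 75 g. At first it lies flat across the lids of one or two tins, length roughly along the tray's y, underside 55 mm above the bench; the lids reach out under both its long sides, so fingertips can go no lower than its underside
- tin_1_centre (a point): centre (25 mm up) of one of three identical sealed aluminium tins, 100 long (x) x 56 wide (y) x 50 high, flat sides, z up, 270 to 370 g. Each holds a 34 mm silver ball of about 215 g: in two it is bedded fast at the middle; in one, any of the three, it is loose and can roll 58 mm lengthwise, 14 across. Unseen from outside
- tin_2_centre (a point): centre (25 mm up) of one of three identical sealed aluminium tins, 100 long (x) x 56 wide (y) x 50 high, flat sides, z up, 270 to 370 g. Each holds a 34 mm silver ball of about 215 g: in two it is bedded fast at the middle; in one, any of the three, it is loose and can roll 58 mm lengthwise, 14 across. Unseen from outside
- tin_3_centre (a point): centre (25 mm up) of one of three identical sealed aluminium tins, 100 long (x) x 56 wide (y) x 50 high, flat sides, z up, 270 to 370 g. Each holds a 34 mm silver ball of about 215 g: in two it is bedded fast at the middle; in one, any of the three, it is loose and can roll 58 mm lengthwise, 14 across. Unseen from outside
- pusher: bystander: stone pusher with a black ball handle (35 mm) and a steel point, about 130 long, lying on the far left part of the tray floor along the tray's x, ball towards the robot, highest 35 mm; origin under its middle
- jar_a: bystander: round clear stone jar, 48 across x 26 high, on the far right part of the tray floor; origin at the centre of its underside
- jar_b: bystander: round clear stone jar, 56 across x 30 high, on the steel plate to the right of the tray; origin at the centre of its underside
- pliers: bystander: pliers with blue handles, about 160 x 63 x 16, lying on the bench to the left of the tray; origin under their middle

How it is judged:
By the outcome, as a careful person would: the job done as asked, in the order asked, and still so for the second after the job is handed in, while the arm keeps its last pose, push and grip.
It also fails if it takes over 72 s, if anything falls off the work surface, if the arm or the gripper's body presses on something with over 40 N, if the wrist force passes 120 N, or if a joint passes its speed limit or range.

ROBOT

A 6-joint arm with a two-finger parallel gripper is mounted at the origin on the work surface. World frame = base frame: x ahead of the robot, y to its left, z up, the work surface at z = 0. Lengths are in mm, angles in degrees, forces in N, time in s.
With the tool pointing down it reaches from about 350 to 850 mm from the base axis. Payload 8.1 kg.
Tool frame: the origin (TCP) lies midway between the tips of the shut fingers; the grasp point (between the pads) lies 19 mm behind it; z points along the fingers, y is the line along which they close (so a half turn about z gives the same grasp; the last joint's range is limited). The gripper opens to 85 mm and grips with 20 to 120 N. Pads are 22 mm wide; open, the fingers measure 114 mm over their backs; the gripper's body (76 mm by 85 mm) begins 54 mm behind the grasp point. The pads swing forward as they close: fully open they stand 13 mm farther back than shut.
Start: joints at [-75.367, 7.471, 85.268, -0, 87.261, -4.893], TCP at [200.565, -565.49, 202.892] pointing down, gripper open.
Joint ranges: [-169.43, 169.43], [-51.17, 129.36], [1.28, 143.12], [-76.62, 256.62], [0, 156.53], [-152.29, 152.29]. Speed limits (degrees/s): [136.94, 136.94, 159.86, 180, 180, 180].

INTERFACE

Orientations are given as [roll, pitch, yaw] about the fixed x, y, z axes, in that order (R = Rz(yaw) Ry(pitch) Rx(roll)).
In Python, from bench import r gives the robot as it stands.
- The arm moves only by the tool send_rows, never from a script. Its argument "increments" is a list of rows, each a list of 6 numbers: the shift along the tool's x, y, z in mm, then the turn, a rotation vector about the tool's x, y, z in rad. A call has 1 to 5 rows; each row shifts and turns the commanded pose from where the row before left it, along the tool's axes as they then stand; what a row does not reach is not made up. A row lasts 1/8 s, in which the tool goes at most 62.5 mm and 10.7 degrees, less where a joint would pass 70% of its speed; a pose out of reach is approached as far as the arm can. A call is refused whole if a number of a shift passes 62.5 or a number of a turn 0.188, either way. A call with a gripper value outside its range is refused whole. "grip" is the closure, from -1 (fully open) to 1 (shut), set as the call begins (left out, the last holds). The fingers move at their own pace and stop on an object; "grip_force" is the grip in N (left out, the last holds). Time passes only in rows, so rows that do not move let the fingers close. It gives the time, the measured TCP pose, the force, the opening and the grip force at its end, in the units of the state.
- r.sense(): the state, without advancing time (a new reading comes with each control period).
- r.snapshot(name): name is "side" or "top"; returns a dict with "img" (420x560x3 uint8, blue, green, red), "z_map" (420x560 float32, mm along the optical axis (not along the pixel's ray), 0 where there is no reading), "fx", "fy", "cx", "cy" (pixels), "D" ([k1, k2, p1, p2, k3] as OpenCV has them; the pictures are not rectified), "view" (4x4, takes a point from world to camera coordinates). Camera axes: x right, y down, z forward; pixel columns grow to the right and rows downward; lengths in mm; the calibration is good to about 2 mm. A picture is of the moment at which its call begins.
- r.hand_in(): hands the job in; it is judged then, once.
The state is a dict: "time": time; "joint_pos": joint angles; "qd": joint speeds; "joint_efforts": joint torques, N m; "tool_pos": TCP position; "tcp_rot": TCP orientation; "ft_force": force on the tool from outside, world axes, zero at the start; "wrist_torque": the same for the moment, N m; "finger_gap": finger opening in mm; "grip_force": force on a finger pad.
Only numpy, scipy, OpenCV 4.12 (cv2) and the standard library are available. Lean on these libraries where they do the work, as an engineer would, in place of code of your own. Each camera call takes 0.05 s, during which the arm holds its last target. There are 200 camera calls.

## Working session

There is one attempt and no reset: what is moved stays moved. The work goes in short steps, Python scripts to look and compute and a tool call to move; the robot and the scene stay as the last step left them, time stands still between calls to the robot, and variables do not carry over. Pictures are saved under pics/ and viewed, at most 10 in all, crops included, and the job is handed in when it is done.

Besides the shell and the picture viewer there is one more tool, called as a command line: name --pt "numbers of a row" for each row, then --argument value for the rest. send_rows: Moves the arm, as the interface text tells. Its arguments: {"type":"object","properties":{"increments":{"type":"array"},"grip":{"type":"number"},"grip_force":{"type":"number"}},"required":["increments"]}

```bash
mkdir -p pics; ls; python3 - <<'E'
from bench import r
import cv2,numpy as np,pickle
s=r.sense();print(s)
d={}
for n in("top","side"):
    p=r.snapshot(n);d[n]=p
    cv2.imwrite(f"pics/{n}0.png",p["img"])
    V=p["view"];print(n,p["fx"],p["fy"],p["cx"],p["cy"],p["D"],"cam at",-V[:3,:3].T@V[:3,3])
pickle.dump(d,open("snap0.pkl","wb"))
E
```

```text
pics
{'time': 0.0, 'joint_pos': array([-7.53682101e+01,  7.51654980e+00,  8.53297391e+01, -9.85081500e-05,
        8.72628820e+01, -4.89318242e+00]), 'qd': array([-0.06898152, -0.02869777,  0.05130329, -0.02329648,  0.05360276,
        0.05326145]), 'joint_efforts': array([ 1.97832342e-03, -5.69405723e+01, -5.00545406e+01,  1.36505651e-04,
        1.52164930e-02, -1.18570472e-05]), 'tool_pos': array([ 200.39335565, -564.8914516 ,  201.82506526]), 'tcp_rot': array([-1.79891219e+02, -9.21406764e-03,  1.95249684e+01]), 'ft_force': array([ 0.22519704, -0.53648324,  0.30033871]), 'wrist_torque': array([-0.03589709,  0.0353528 ,  0.00983713]), 'grip_force': 0.0, 'finger_gap': 85.1654213532563}
top 379.1327894462843 379.1327894462843 273.9685064076534 211.62684973676784 [0.02540742 0.         0.         0.         0.        ] cam at [ 426.79424681   26.05626364 1119.02188267]
side 433.07833158050306 433.07833158050306 279.67095980832744 209.93895532566657 [-0.02343379  0.          0.          0.          0.        ] cam at [116.54851223 896.86496862 742.87212303]
```

View pics/top0.png

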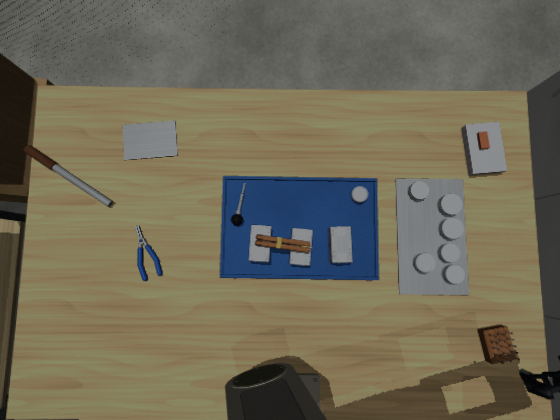

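View pics/side0.png

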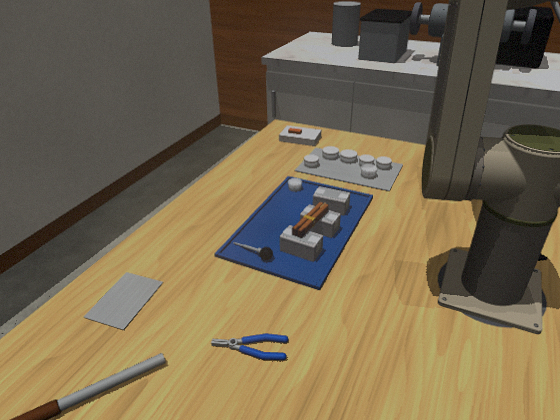

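The top view has +x up and +y left. The tray spans px (220–379, 177–279), with tins at about (260,244), (301,247) and (340,245). The clamp lies at (283,243), across the left and middle tins.

```bash
cat > h.py <<'E'
import numpy as np,cv2
def rays(p,uv,z):
    "pixels -> world points on plane(s) z"
    K=np.array([[p["fx"],0,p["cx"]],[0,p["fy"],p["cy"]],[0,0,1]])
    n=cv2.undistortPoints(np.float32(uv).reshape(-1,1,2),K,np.float64(p["D"])).reshape(-1,2)
    R=p["view"][:3,:3];c=-R.T@p["view"][:3,3]
    d=np.c_[n,np.ones(len(n))]@R
    return c+d*((z-c[2])/d[:,2])[:,None]
def hmap(p):
    h,w=p["z_map"].shape;v,u=np.mgrid[:h,:w]
    K=np.array([[p["fx"],0,p["cx"]],[0,p["fy"],p["cy"]],[0,0,1]])
    n=cv2.undistortPoints(np.float32(np.c_[u.ravel(),v.ravel()]).reshape(-1,1,2),K,np.float64(p["D"])).reshape(-1,2)
    z=p["z_map"].ravel()
    P=np.c_[n*z[:,None],z]-p["view"][:3,3]
    return (P@p["view"][:3,:3]).reshape(h,w,3)
def rect(p,mask,z,k=1):
    cs,_=cv2.findContours(mask.astype(np.uint8),cv2.RETR_EXTERNAL,cv2.CHAIN_APPROX_NONE)
    out=[]
    for c in sorted(cs,key=cv2.contourArea,reverse=True)[:k]:
        W=rays(p,c.reshape(-1,2),z)[:,:2]
        (x,y),(a,b),t=cv2.minAreaRect(np.float32(W))
        bx=cv2.boxPoints(((x,y),(a,b),t));e=max((bx[1]-bx[0],bx[2]-bx[1]),key=np.linalg.norm)
        yaw=(np.degrees(np.arctan2(e[1],e[0]))+90)%180-90
        out.append((np.round([x,y],1),np.round([max(a,b),min(a,b)],1),round(float(yaw),1),c))
    return out
E
python3 - <<'E'
import pickle;from h import *
d=pickle.load(open("snap0.pkl","rb"))
p=d["top"];im=p["img"].astype(int);P=hmap(p)
b,g,rr=im[...,0],im[...,1],im[...,2]
roi=np.zeros(b.shape,bool);roi[170:290,212:390]=1
blue=roi&(b>rr+40)&(b>g+20)
bl=cv2.morphologyEx(blue.astype(np.uint8),cv2.MORPH_CLOSE,np.ones((25,25)))
t=rect(p,bl,12)[0];print("tray",t[:3])
sat=im.max(2)-im.min(2)
tin=roi&(sat<40)&(im.min(2)>90);tin[:224]=0
for q in rect(p,tin,55,5):print("tinpart",q[:3],cv2.boundingRect(q[3]))
wood=roi&(rr>b+25);
for q in rect(p,wood,75,3):print("wood",q[:3],cv2.boundingRect(q[3]))
Z=P[...,2]
print("floor z",np.median(Z[190:220,260:340]),"bench",np.median(Z[300:320,100:200]))
for q in ((260,257),(301,260),(340,245),(270,241),(295,245)):print(q,np.round(P[q[1],q[0]],1))
m=roi&(Z>35)&(Z<66);m[:224]=0
for q in rect(p,m,55,5):print("ztin",q[:3],cv2.boundingRect(q[3]))
m=roi&(Z>69)&(Z<95)
for q in rect(p,m,79,2):print("zclamp",q[:3],cv2.boundingRect(q[3]))
P2=hmap(d["side"]);Z2=P2[...,2];
sel=(Z2>70)&(Z2<90)&(abs(P2[...,1]-40)<120)&(abs(P2[...,0]-380)<150)
q=P2[sel][:,:2];print("side clamp",len(q),cv2.minAreaRect(np.float32(q)))
img=cv2.resize(p["img"][165:290,210:390],None,fx=4,fy=4,interpolation=cv2.INTER_CUBIC);cv2.imwrite("pics/crop.png",img)
E
```

```text
tray (array([519.2, -54.2]), array([455.5, 297.6]), 89.7)
tinpart (array([ 468.8, -167.8]), array([100.4,  57.3]), 2.3) (330, 226, 23, 37)
tinpart (array([469.6,  60.4]), array([99.8, 56.7]), -2.5) (249, 225, 22, 37)
tinpart (array([486. , -57.5]), array([56.9, 50.5]), 85.8) (292, 228, 21, 20)
tinpart (array([428.2, -53.3]), array([56. , 33.2]), -89.4) (290, 252, 21, 13)
tinpart (array([ 407.1, -279.5]), array([8.3, 2.7]), 88.5) (380, 266, 4, 2)
wood (array([509.4, -54.6]), array([497.2, 328.8]), -89.4) (212, 170, 178, 120)
floor z 4.856195194465428 bench -0.18538746562848007
(260, 257) [429.7  58.2  53.8]
(301, 260) [422.6 -55.9  57. ]
(340, 245) [ 465.4 -165.    55.4]
(270, 241) [476.7  31.1   6.1]
(295, 245) [464.  -39.2  54.9]
ztin (array([ 468.6, -167.8]), array([101. ,  59.1]), 2.1) (330, 226, 23, 37)
ztin (array([469.4,  61.2]), array([100.9,  56.9]), -3.0) (248, 225, 23, 37)
ztin (array([434.5, -51.7]), array([57.2, 47.4]), 85.9) (289, 248, 22, 18)
ztin (array([487.7, -55.8]), array([57.4, 47.7]), 84.9) (291, 228, 21, 19)
ztin (array([464.1, -42. ]), array([11.2,  0. ]), -89.4) (294, 245, 5, 1)
zclamp (array([468.6,  -4.3]), array([155.8,  30.5]), 82.5) (254, 234, 58, 18)
side clamp 431 ((469.7120666503906, 0.3922882080078125), (152.39927673339844, 31.63502311706543), 82.46012115478516)
```

View pics/crop.png

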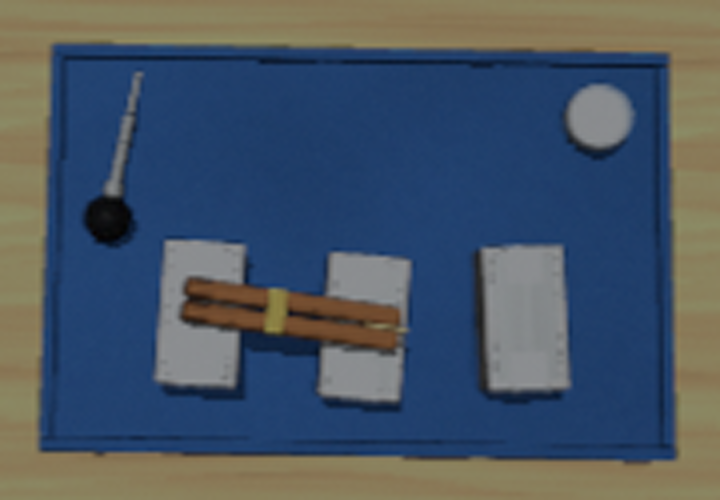

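The crop shows the clamp from (185,300) to (400,333), bridging the left and middle tins. The tins' long edges are near vertical, and the far half of the tray is empty. Measured sizes match the given ones: tins 100x57, clamp 155x30, tray 456x298. Next I go above the clamp at (469,-2), yaw 82.5.

send_rows --pt "0 0 0 0 0 -0.183" --pt "0 0 0 0 0 -0.183" --pt "0 0 0 0 0 -0.183" --pt "0 0 0 0 0 -0.183" --pt "0 0 0 0 0 -0.183" --grip -1

```text
time: 0.72
tool_pos: [200.5, -565.1, 202.2]
tcp_rot: [-180.0, -0.1, 72.3]
ft_force: [-0.8, -0.5, 0.1]
finger_gap: 85.5
grip_force: 0.0
```

send_rows --pt "0 0 0 0 0 -0.183" --pt "30 10 3 0 0 0" --pt "50 16 6 0 0 0" --pt "50 16 6 0 0 0" --pt "50 16 6 0 0 0"

```text
time: 1.35
tool_pos: [282.1, -393.0, 181.2]
tcp_rot: [-180.0, -0.0, 82.4]
ft_force: [0.5, -0.3, 0.5]
finger_gap: 85.1
grip_force: 0.0
```

send_rows --pt "50 16 6 0 0 0" --pt "50 16 6 0 0 0" --pt "50 16 6 0 0 0" --pt "50 16 6 0 0 0" --pt "50 16 6 0 0 0"

```text
time: 1.98
tool_pos: [394.2, -155.7, 151.5]
tcp_rot: [180.0, 0.0, 82.4]
ft_force: [0.8, -0.2, 0.2]
finger_gap: 85.3
grip_force: 0.0
```

send_rows --pt "50 16 6 0 0 0" --pt "50 16 6 0 0 0" --pt "40 14 6 0 0 0" --pt "23 9 3 0 0 0" --pt "0 0 0 0 0 0"

```text
time: 2.6
tool_pos: [469.7, -1.6, 130.1]
tcp_rot: [-179.9, -0.0, 82.6]
ft_force: [0.8, -0.6, 0.3]
finger_gap: 85.3
grip_force: 0.0
```

```bash
cat >> h.py <<'E'
from scipy.spatial.transform import Rotation as Ro
def go(xyz,rpy=None):
    "shift in present tool axes to xyz, and turn (tool rotvec)"
    from bench import r
    s=r.sense();R=Ro.from_euler("xyz",s["tcp_rot"],degrees=True)
    print("t",round(s["time"],2),"pos",np.round(s["tool_pos"],1),"rot",np.round(s["tcp_rot"],2),"gap",round(s["finger_gap"],1),"F",np.round(s["ft_force"],1),"gf",round(s["grip_force"],1))
    print(" shift",np.round(R.inv().apply(np.array(xyz)-s["tool_pos"]),1), "" if rpy is None else np.round((R.inv()*Ro.from_euler("xyz",rpy,degrees=True)).as_rotvec(),4))
E
python3 -c "
from h import *
go((469,-2,58),(180,0,82.5))"
```

```text
t 2.6 pos [469.7  -1.6 130.1] rot [-1.7991e+02 -1.0000e-02  8.2600e+01] gap 85.3 F [ 0.8 -0.6  0.3] gf 0.0
 shift [-0.5 -0.5 72.1] [-0.0015 -0.0001  0.0017]
```

send_rows --pt "0 0 20 0 0 0" --pt "0 0 25 0 0 0" --pt "0 0 17 0 0 0" --pt "0 0 10 0 0 0" --pt "0 0 0 0 0 0"

```text
time: 3.22
tool_pos: [469.4, -3.3, 58.4]
tcp_rot: [-179.9, 0.0, 82.4]
ft_force: [-0.2, -0.1, 0.4]
finger_gap: 85.4
grip_force: 0.0
```

send_rows --pt "0 0 0 0 0 0" --pt "0 0 0 0 0 0" --pt "0 0 0 0 0 0" --pt "0 0 0 0 0 0" --pt "0 0 0 0 0 0" --grip 1 --grip_force 40

```text
time: 3.85
tool_pos: [469.9, -3.0, 58.9]
tcp_rot: [180.0, -0.0, 82.4]
ft_force: [0.2, -0.4, -0.4]
finger_gap: -0.0
grip_force: 0.0
```

send_rows --pt "0 0 0 0 0 0" --pt "0 0 0 0 0 0" --pt "0 0 0 0 0 0"

```text
time: 4.22
tool_pos: [469.9, -3.0, 58.9]
tcp_rot: [-180.0, 0.0, 82.4]
ft_force: [-1.1, -0.1, -0.2]
finger_gap: -0.2
grip_force: 0.0
```

```bash
python3 - <<'E'
from bench import r
from h import *
p=r.snapshot("side");q=r.snapshot("top")
a=cv2.resize(p["img"][170:290,210:390],None,fx=4,fy=4,interpolation=cv2.INTER_CUBIC)
cv2.imwrite("pics/s1.png",a)
P=hmap(p);print([np.round(P[v,u],0) for v,u in((219,311),(225,305),(211,321))])
E
```

```text
[array([462.,  16.,  78.]), array([466.,  49.,  79.]), array([452., -31.,  78.])]
```

View pics/s1.png

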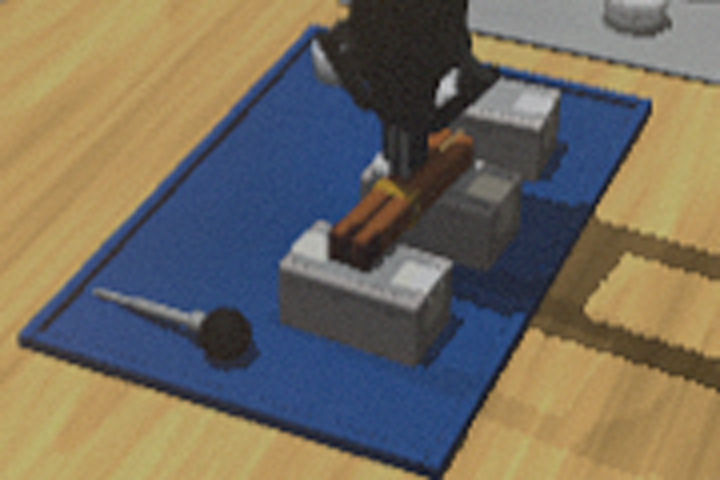

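```bash
python3 - <<'E'
from bench import r
from h import *
for n in("side","top"):
    p=r.snapshot(n);P=hmap(p);im=p["img"].astype(int)
    d=(im.max(2)<75)&(P[...,2]>40)&(abs(P[...,1])<60)&(P[...,0]>400)&(P[...,0]<560)&(p["z_map"]>0)
    for z in range(50,180,10):
        q=P[d&(P[...,2]>=z)&(P[...,2]<z+10)]
        if len(q):print(n,z,len(q),np.round(np.median(q,0),0),np.round(q.min(0)),np.round(q.max(0)))
    print(p["view"].round(3).tolist())
E
```

```text
side 50 59 [448. -25.  55.] [413. -57.  50.] [503.  58.  60.]
side 60 64 [456.   2.  65.] [448. -59.  60.] [464.  60.  70.]
side 70 117 [460.  -7.  76.] [447. -58.  70.] [484.  59.  80.]
side 80 14 [461.  -6.  80.] [453. -37.  80.] [480.   9.  89.]
side 90 18 [466.   8.  97.] [457.  -7.  91.] [474.  11. 100.]
side 100 37 [467.   7. 105.] [457.  -5. 100.] [483.  12. 109.]
side 110 34 [466.   7. 115.] [457.  -3. 110.] [482.  11. 120.]
side 120 31 [469.   8. 124.] [457.  -2. 120.] [489.  12. 130.]
side 130 58 [475.   8. 136.] [442. -17. 130.] [506.  15. 140.]
side 140 95 [469.   7. 144.] [431. -15. 140.] [514.  17. 150.]
side 150 100 [476.   7. 155.] [424. -18. 150.] [521.  18. 160.]
side 160 88 [479.  11. 165.] [416. -15. 160.] [526.  19. 170.]
side 170 141 [465.  10. 175.] [409.  -8. 170.] [532.  20. 180.]
[[-0.901, -0.434, -0.018, 508.1], [-0.229, 0.509, -0.83, 186.648], [0.37, -0.743, -0.558, 1037.693], [0.0, 0.0, 0.0, 1.0]]
top 50 17 [417. -28.  55.] [411. -53.  51.] [430.  58.  59.]
top 150 1 [425.  15. 159.] [425.  15. 159.] [425.  15. 159.]
top 160 1 [425.  12. 169.] [425.  12. 169.] [425.  12. 169.]
top 170 22 [419.   7. 178.] [408.  -7. 172.] [423.  15. 180.]
[[0.01, -1.0, 0.006, 14.465], [-0.992, -0.011, -0.122, 560.191], [0.122, -0.005, -0.993, 1058.782], [0.0, 0.0, 0.0, 1.0]]
```

send_rows --pt "0 0 0 0 0 0" --pt "0 0 0 0 0 0" --pt "0 0 0 0 0 0" --pt "0 0 0 0 0 0" --pt "0 0 0 0 0 0" --grip -1

```text
time: 5.05
tool_pos: [469.9, -3.0, 58.9]
tcp_rot: [-180.0, -0.0, 82.4]
ft_force: [0.2, 0.6, 0.4]
finger_gap: 85.4
grip_force: 0.0
```

```bash
python3 - <<'E'
from bench import r
from h import *
go((469,-2,58))
p=r.snapshot("side");P=hmap(p);im=p["img"].astype(int)
d=(im.max(2)<75)&(P[...,2]>50)&(abs(P[...,1])<60)&(P[...,0]>400)&(P[...,0]<560)&(p["z_map"]>0)
for z in range(60,150,6):
    q=P[d&(P[...,2]>=z)&(P[...,2]<z+6)]
    if len(q):print(z,len(q),np.round(np.median(q,0),0),np.round(q.min(0)),np.round(q.max(0)))
cv2.imwrite("pics/s2.png",cv2.resize(p["img"][170:270,250:370],None,fx=6,fy=6,interpolation=cv2.INTER_CUBIC))
E
```

```text
t 5.05 pos [469.9  -3.   58.9] rot [-180.     -0.     82.44] gap 85.4 F [0.2 0.6 0.4] gf 0.0
 shift [ 0.9 -1.1  0.9] 
60 33 [458.  15.  62.] [450. -42.  61.] [464.  60.  66.]
66 37 [457.  14.  69.] [450. -38.  66.] [465.  56.  72.]
72 69 [462. -17.  76.] [451. -55.  72.] [482.  58.  78.]
78 56 [463. -15.  79.] [452. -54.  78.] [480.  10.  83.]
96 1 [515.  -4. 100.] [515.  -4. 100.] [515.  -4. 100.]
102 18 [512.   1. 106.] [422. -18. 102.] [518.  16. 108.]
108 25 [430.   4. 111.] [415. -17. 108.] [526.  18. 114.]
114 29 [512.   4. 117.] [415. -19. 114.] [527.  16. 120.]
120 28 [511.   3. 123.] [415. -20. 120.] [521.  15. 126.]
126 32 [427.   4. 129.] [414. -19. 126.] [526.  15. 132.]
132 31 [511.   4. 136.] [414. -20. 132.] [526.  18. 138.]
138 21 [514.   2. 142.] [414. -17. 138.] [537.  18. 144.]
144 33 [425.  12. 147.] [405.  -4. 144.] [539.  20. 150.]
```

View pics/s2.png

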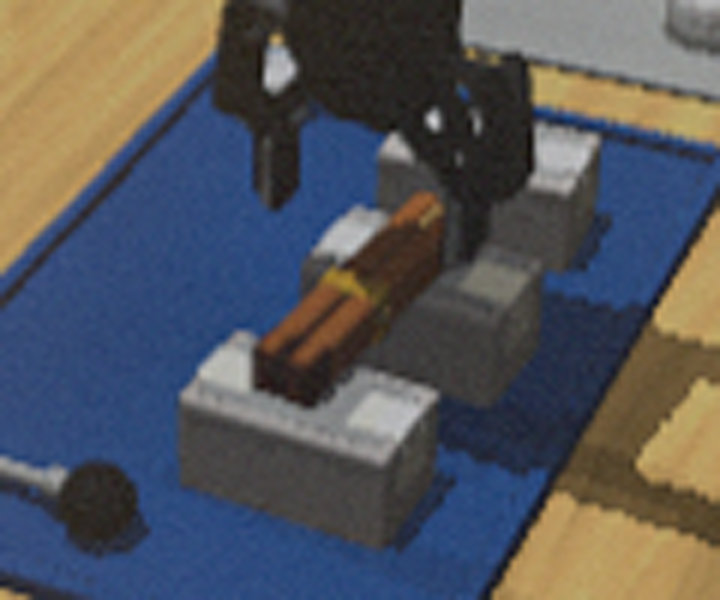

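The open fingertips (crop (275,205)) stand at z≈101, where the reported TCP would put them at 72. So the real tips are about 29 mm higher than reported, and the close passed over the clamp without touching it. I'll descend and check.

send_rows --pt "0 0 8 0 0 0" --pt "0 0 9 0 0 0" --pt "0 0 7 0 0 0" --pt "0 0 0 0 0 0"

```text
time: 5.6
tool_pos: [469.0, -2.9, 33.8]
tcp_rot: [-179.9, 0.0, 82.4]
ft_force: [0.1, 0.4, 0.1]
finger_gap: 85.6
grip_force: 0.0
```

```bash
python3 - <<'E'
from bench import r
from h import *
go((469,-2,30))
for n in("side",):
    p=r.snapshot(n);P=hmap(p);im=p["img"].astype(int)
    d=(im.max(2)<75)&(abs(P[...,1])<25)&(P[...,0]>400)&(P[...,0]<560)&(p["z_map"]>0)
    for side,m in(("far",P[...,0]>500),("near",P[...,0]<440)):
      for z in range(60,110,4):
        q=P[d&m&(P[...,2]>=z)&(P[...,2]<z+4)]
        if len(q):print(side,z,len(q),np.round(np.median(q,0),0),np.round(q.min(0)),np.round(q.max(0)))
E
```

```text
t 5.6 pos [469.   -2.9  33.8] rot [-179.88    0.     82.44] gap 85.6 F [0.1 0.4 0.1] gf 0.0
 shift [ 0.9 -0.1  3.8] 
far 76 6 [513.  -6.  79.] [512. -17.  76.] [518.   2.  80.]
far 80 7 [514.  -1.  82.] [512. -19.  80.] [523.   2.  83.]
far 84 8 [512.  -5.  87.] [511. -18.  84.] [527.   5.  88.]
far 88 11 [514.  -1.  89.] [513. -20.  88.] [527.   5.  92.]
far 92 9 [514.  -3.  94.] [511. -18.  92.] [528.   4.  96.]
far 96 10 [514.  -3.  98.] [511. -19.  96.] [526.   5.  99.]
far 100 11 [514.  -3. 102.] [512. -18. 100.] [525.   5. 104.]
far 104 10 [514.  -3. 106.] [512. -14. 105.] [525.   3. 108.]
far 108 7 [515.  -2. 110.] [511. -16. 108.] [526.   3. 111.]
near 76 4 [425.  13.  79.] [423.   8.  78.] [429.  14.  80.]
near 80 1 [416.  -3.  83.] [416.  -3.  83.] [416.  -3.  83.]
near 84 12 [422.  13.  86.] [415.   4.  84.] [430.  17.  88.]
near 88 8 [420.  13.  91.] [416.  11.  89.] [426.  15.  92.]
near 92 9 [419.  11.  93.] [413.   2.  92.] [428.  18.  96.]
near 96 10 [423.  12.  98.] [414.   3.  96.] [429.  17. 100.]
near 100 12 [418.  11. 102.] [414.   3. 100.] [427.  17. 104.]
near 104 6 [418.  12. 107.] [414.  -1. 104.] [427.  14. 108.]
near 108 10 [421.  13. 110.] [414.   6. 108.] [430.  16. 112.]
```

send_rows --pt "0 0 5 0 0 0" --pt "0 0 0 0 0 0" --pt "0 0 0 0 0 0" --pt "0 0 0 0 0 0" --pt "0 0 0 0 0 0" --grip 1 --grip_force 40

```text
time: 6.28
tool_pos: [470.2, -3.1, 30.2]
tcp_rot: [180.0, -0.0, 82.4]
ft_force: [0.1, 0.2, 1.8]
finger_gap: 29.3
grip_force: 41.2
```

send_rows --pt "0 0 0 0 0 0" --pt "0 0 0 0 0 0"

```text
time: 6.52
tool_pos: [470.2, -3.1, 30.2]
tcp_rot: [180.0, 0.0, 82.4]
ft_force: [-0.1, 1.1, 3.9]
finger_gap: 29.3
grip_force: 41.4
```

send_rows --pt "0 0 -10 0 0 0" --pt "0 0 -20 0 0 0" --pt "0 0 -20 0 0 0" --pt "0 0 -10 0 0 0" --pt "-3 13 0 0 0 0"

```text
time: 7.15
tool_pos: [483.1, -7.7, 90.6]
tcp_rot: [179.9, -0.0, 82.5]
ft_force: [-0.8, 0.2, -0.3]
finger_gap: 29.0
grip_force: 41.0
```

send_rows --pt "-8 30 0 0 0 0" --pt "-8 40 0 0 0 0" --pt "-8 35 0 0 0 0" --pt "-5 15 0 0 0 0" --pt "0 0 0 0 0 -0.12"

```text
time: 7.78
tool_pos: [598.4, -53.2, 88.1]
tcp_rot: [-179.9, -0.0, 89.4]
ft_force: [-1.2, 0.6, -0.7]
finger_gap: 29.5
grip_force: 40.9
```

send_rows --pt "0 0 25 0 0 0" --pt "0 0 30 0 0 0" --pt "0 0 30 0 0 0" --pt "0 0 15 0 0 0" --pt "0 0 0 0 0 0"

```text
time: 8.4
tool_pos: [596.2, -52.2, -12.1]
tcp_rot: [-179.8, -0.0, 89.3]
ft_force: [0.3, -0.2, -0.9]
finger_gap: 29.0
grip_force: 40.9
```

```bash
python3 -c "
from h import *
go((598,-52,-19),(180,0,89.5))
from bench import r
p=r.snapshot('side');cv2.imwrite('pics/s3.png',cv2.resize(p['img'][150:290,200:390],None,fx=4,fy=4,interpolation=cv2.INTER_CUBIC))
"
```

```text
t 8.4 pos [596.2 -52.2 -12.1] rot [-1.798e+02 -3.000e-02  8.930e+01] gap 29.0 F [ 0.3 -0.2 -0.9] gf 40.9
 shift [0.2 1.8 6.9] [-0.0035 -0.0006 -0.0034]
```

View pics/s3.png

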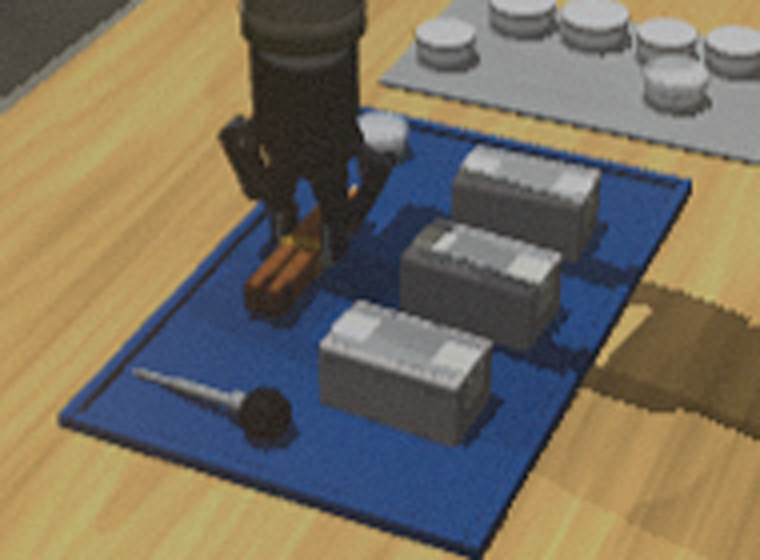

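The clamp is gripped at crop (295,265), over the far half of the tray and clear of the tins. I'll lower it and release with a partial opening.

send_rows --pt "0 0 4 0 0 0" --pt "0 0 3 0 0 0" --pt "0 0 1 0 0 0" --pt "0 0 0 0 0 0"

```text
time: 8.95
tool_pos: [597.6, -52.3, -17.9]
tcp_rot: [180.0, 0.0, 89.3]
ft_force: [1.1, -0.1, -0.1]
finger_gap: 29.3
grip_force: 40.9
```

send_rows --pt "0 0 0 0 0 0" --pt "0 0 0 0 0 0" --pt "0 0 0 0 0 0" --grip -0.3

```text
time: 9.32
tool_pos: [597.7, -52.3, -18.0]
tcp_rot: [180.0, 0.0, 89.3]
ft_force: [-1.2, -0.2, 0.2]
finger_gap: 55.7
grip_force: 0.0
```

send_rows --pt "0 0 -15 0 0 0" --pt "0 0 -40 0 0 0" --pt "0 0 -60 0 0 0" --pt "0 0 -40 0 0 0" --pt "0 0 0 0 0 0"

```text
time: 9.95
tool_pos: [601.1, -52.9, 143.5]
tcp_rot: [179.4, 0.1, 89.3]
ft_force: [0.0, 0.0, -0.2]
finger_gap: 55.7
grip_force: 0.0
```

```bash
python3 -c "
from h import *
go((469,61,-15),(180,0,-2.7))
from bench import r
p=r.snapshot('side');P=hmap(p);im=p['img'].astype(int)
m=(im[...,2]>im[...,0]+25)&(P[...,2]>10)&(P[...,2]<45)&(abs(P[...,0]-597)<60)&(abs(P[...,1]+52)<110)
q=P[m];print(len(q),np.percentile(q[:,2],[5,50,95]),cv2.minAreaRect(np.float32(q[q[:,2]>24][:,:2])))
"
```

```text
t 9.95 pos [601.1 -52.9 143.5] rot [1.7943e+02 9.0000e-02 8.9320e+01] gap 55.7 F [ 0.   0.  -0.2] gf 0.0
 shift [ 112.5 -135.   157. ] [ 0.009  -0.0067  1.606 ]
298 [21.84756989 28.79550272 31.74331336] ((597.4990844726562, -47.87504577636719), (147.290771484375, 29.89869499206543), 89.64202117919922)
```

send_rows --pt "0 0 0 0 0 0.178" --pt "0 0 0 0 0 0.178" --pt "0 0 0 0 0 0.178" --pt "0 0 0 0 0 0.178" --pt "0 0 0 0 0 0.178" --grip -1

```text
time: 10.62
tool_pos: [596.3, -52.1, 135.1]
tcp_rot: [-179.9, 0.1, 38.0]
ft_force: [0.3, -0.1, -1.0]
finger_gap: 85.5
grip_force: 0.0
```

send_rows --pt "0 0 0 0 0 0.178" --pt "0 0 0 0 0 0.178" --pt "0 0 0 0 0 0.178" --pt "0 0 0 0 0 0.178" --pt "-20 -16 0 0 0 0"

```text
time: 11.25
tool_pos: [577.5, -36.0, 135.2]
tcp_rot: [-180.0, 0.1, -2.7]
ft_force: [-0.2, 0.5, 0.2]
finger_gap: 85.1
grip_force: 0.0
```

send_rows --pt "-38 -30 0 0 0 0" --pt "-40 -31 0 0 0 0" --pt "-28 -22 30 0 0 0" --pt "-10 -8 50 0 0 0" --pt "0 0 0 0 0 0"

```text
time: 11.88
tool_pos: [460.7, 60.9, 52.0]
tcp_rot: [180.0, 0.6, -2.4]
ft_force: [-0.3, 0.6, 0.5]
finger_gap: 85.5
grip_force: 0.0
```

```bash
python3 -c "
from h import *
go((469,61,-21),(180,0,-2.7))
"
```

```text
t 11.88 pos [460.7  60.9  52. ] rot [179.96   0.61  -2.4 ] gap 85.5 F [-0.3  0.6  0.5] gf 0.0
 shift [ 9.1 -0.5 72.9] [0.0007 0.0107 0.0052]
```

send_rows --pt "8 0 10 0 0 0" --pt "0 0 25 0 0 0" --pt "0 0 25 0 0 0" --pt "0 0 12 0 0 0" --pt "0 0 0 0 0 0"

```text
time: 12.5
tool_pos: [474.9, 59.8, -15.0]
tcp_rot: [180.0, 0.0, -2.5]
ft_force: [-0.1, -0.0, 0.1]
finger_gap: 85.5
grip_force: 0.0
```

```bash
python3 -c "
from h import *
go((469,61,-21),(180,0,-2.7))
"
```

```text
t 12.5 pos [474.9  59.8 -15. ] rot [ 1.80e+02  2.00e-02 -2.51e+00] gap 85.5 F [-0.1 -0.   0.1] gf 0.0
 shift [-5.9 -1.   6. ] [0.     0.0004 0.0033]
```

send_rows --pt "-6 -1 3 0 0 0" --pt "0 0 2 0 0 0" --pt "0 0 0 0 0 0"

```text
time: 12.88
tool_pos: [468.6, 61.5, -19.7]
tcp_rot: [-180.0, -0.0, -2.5]
ft_force: [0.4, 0.0, 0.8]
finger_gap: 85.4
grip_force: 0.0
```

send_rows --pt "0 0 0 0 0 0" --pt "0 0 0 0 0 0" --pt "0 0 0 0 0 0" --pt "0 0 0 0 0 0" --grip 1 --grip_force 100

```text
time: 13.38
tool_pos: [469.0, 61.5, -19.5]
tcp_rot: [-180.0, -0.1, -2.5]
ft_force: [-0.8, 0.9, 5.5]
finger_gap: 55.2
grip_force: 106.1
```

send_rows --pt "0 0 -10 0 0 0" --pt "0 0 -30 0 0 0" --pt "0 0 -40 0 0 0" --pt "0 0 -30 0 0 0" --pt "0 0 0 0 0 0"

```text
time: 14.0
tool_pos: [470.3, 61.5, 92.4]
tcp_rot: [-180.0, -0.3, -2.5]
ft_force: [2.1, 0.7, -3.6]
finger_gap: 55.0
grip_force: 106.2
```

send_rows --pt "0 0 0 0 0.175 0" --pt "0 0 0 0 0.175 0" --pt "0 0 0 0 0.175 0" --pt "0 0 0 0 0.175 0" --pt "0 0 0 0 0 0"

```text
time: 14.62
tool_pos: [490.2, 69.1, 153.9]
tcp_rot: [179.5, -36.6, -2.4]
ft_force: [1.1, 0.3, -2.8]
finger_gap: 55.0
grip_force: 117.8
```

```bash
cat >> h.py <<'E'
def avg(n=8):
    from bench import r
    a=[]
    for i in range(n):
        r.snapshot("top");s=r.sense();a.append(np.r_[s["ft_force"],s["wrist_torque"]])
    a=np.array(a);print("t",round(s["time"],2),np.round(s["tool_pos"],1),np.round(s["tcp_rot"],1),"gap",round(s["finger_gap"],1),"\n F",np.round(a.mean(0)[:3],2),"T",np.round(a.mean(0)[3:],3),"sd",np.round(a.std(0)[3:],3))
    R=Ro.from_euler("xyz",s["tcp_rot"],degrees=True);print(" tool-axes T",np.round(R.inv().apply(a.mean(0)[3:]),3))
E
python3 -c "
from h import *
avg()"
```

```text
t 15.03 [489.5  68.1 152.7] [179.5 -36.5  -2.5] gap 54.7 
 F [-0.12 -0.08 -3.44] T [0.027 0.55  0.015] sd [0.026 0.092 0.05 ]
 tool-axes T [ 0.011 -0.55  -0.015]
```

send_rows --pt "0 0 0 0 -0.175 0" --pt "0 0 0 0 -0.175 0" --pt "0 0 0 0 -0.175 0" --pt "0 0 0 0 -0.175 0" --pt "0 0 0 0 -0.175 0"

```text
time: 15.65
tool_pos: [489.8, 68.0, 153.5]
tcp_rot: [179.6, 12.8, -2.9]
ft_force: [0.7, 0.9, -2.9]
finger_gap: 55.1
grip_force: 118.2
```

send_rows --pt "0 0 0 0 -0.175 0" --pt "0 0 0 0 -0.175 0" --pt "0 0 0 0 -0.175 0" --pt "0 0 0 0 0 0"

```text
time: 16.15
tool_pos: [486.5, 67.6, 143.8]
tcp_rot: [179.4, 43.7, -3.3]
ft_force: [-0.8, 0.1, -4.3]
finger_gap: 54.6
grip_force: 118.3
```

```bash
python3 -c "
from h import *
avg()"
```

```text
t 16.55 [490.4  68.4 156.9] [179.5  42.2  -3.1] gap 55.1 
 F [ 0.48  0.12 -2.48] T [-0.012 -0.618 -0.019] sd [0.033 0.025 0.042]
 tool-axes T [0.029 0.618 0.006]
```

send_rows --pt "0 0 0 0 0.175 0" --pt "0 0 0 0 0.175 0" --pt "0 0 0 0 0.175 0" --pt "0 0 0 0 0.175 0" --pt "0 0 0 0 0 0"

```text
time: 17.18
tool_pos: [485.8, 68.6, 154.9]
tcp_rot: [179.6, 2.4, -2.7]
ft_force: [0.3, 0.1, -3.5]
finger_gap: 54.9
grip_force: 118.2
```

```bash
python3 -c "
from h import *
avg(4)
from bench import r
p=r.snapshot('side');P=hmap(p)
s=r.sense();c=s['tool_pos']
m=(abs(P[...,0]-c[0])<70)&(abs(P[...,1]-c[1])<60)&(P[...,2]>80)&(P[...,2]<260)&(p['z_map']>0)
q=P[m];b=p['img'].astype(int)[m].mean(1)
for z in range(80,260,10):
    k=(q[:,2]>=z)&(q[:,2]<z+10)
    if k.sum():print(z,k.sum(),np.round(q[k].min(0)),np.round(q[k].max(0)),b[k].mean().round())
"
```

```text
t 17.38 [490.9  68.2 155. ] [179.6   2.5  -2.8] gap 54.7 
 F [ 0.61  0.38 -2.87] T [ 0.017 -0.007  0.009] sd [0.024 0.017 0.011]
 tool-axes T [ 0.017  0.006 -0.009]
170 8 [484.  92. 178.] [542.  97. 180.] 71.0
180 133 [443.  45. 180.] [547. 103. 190.] 64.0
190 162 [443.  47. 190.] [547. 110. 200.] 62.0
200 163 [443.  46. 200.] [546. 112. 210.] 62.0
210 156 [445.  46. 210.] [546. 113. 220.] 59.0
220 189 [444.  36. 220.] [548. 113. 230.] 79.0
230 280 [446.  16. 230.] [518. 128. 240.] 72.0
240 79 [479.  12. 240.] [510. 128. 250.] 39.0
250 75 [478.  11. 250.] [497. 127. 260.] 40.0
```

send_rows --pt "0 0 0 0 0.175 0" --pt "0 0 0 0 0.175 0" --pt "0 0 0 0 0.175 0" --pt "0 0 0 0 0.175 0" --pt "0 0 0 0 0 0"

```text
time: 18.05
tool_pos: [493.6, 69.8, 157.6]
tcp_rot: [179.4, -37.2, -2.4]
ft_force: [-3.6, -0.0, -4.0]
finger_gap: 55.3
grip_force: 118.1
```

send_rows --pt "0 0 0 0 -0.17 0" --pt "0 0 0 0 -0.17 0" --pt "0 0 0 0 -0.16 0" --pt "0 0 0 0 0 0" --pt "0 0 0 0 0 0"

```text
time: 18.68
tool_pos: [492.4, 69.0, 155.4]
tcp_rot: [179.5, -9.0, -2.8]
ft_force: [-0.1, -0.6, -3.9]
finger_gap: 55.1
grip_force: 118.1
```

```bash
python3 -c "
from h import *
avg(6)"
```

```text
t 18.98 [492.5  69.4 157.5] [179.5  -9.3  -2.7] gap 54.7 
 F [-0.27  0.07 -3.05] T [-0.021  0.108 -0.02 ] sd [0.031 0.031 0.029]
 tool-axes T [-0.029 -0.107  0.015]
```

send_rows --pt "0 0 0 0 -0.17 0" --pt "0 0 0 0 -0.15 0" --pt "0 0 0 0 0 0" --pt "0 0 0 0 0 0"

```text
time: 19.48
tool_pos: [492.7, 69.3, 156.7]
tcp_rot: [179.5, 9.1, -2.9]
ft_force: [-0.8, -0.1, -3.3]
finger_gap: 55.2
grip_force: 118.0
```

```bash
python3 -c "
from h import *
avg(6)
go((469,61.5,40),(180,0,-2.5))"
```

```text
t 19.77 [492.7  69.3 157.7] [179.5   9.   -2.9] gap 54.8 
 F [ 0.22 -0.12 -3.26] T [-0.008 -0.092 -0.002] sd [0.021 0.031 0.027]
 tool-axes T [-0.003  0.092  0.003]
t 19.77 pos [492.7  69.3 157.7] rot [179.53   9.05  -2.89] gap 54.8 F [-0.2  0.1 -3.9] gf 118.3
 shift [ -4.4   8.  120. ] [ 0.0076  0.158  -0.0061]
```

send_rows --pt "0 0 0 0.008 0.158 -0.006" --pt "-8 3 20 0 0 0" --pt "-10 4 40 0 0 0" --pt "-5 2 40 0 0 0" --pt "0 0 25 0 0 0"

```text
time: 20.4
tool_pos: [467.3, 61.2, 29.9]
tcp_rot: [-180.0, 0.2, -2.5]
ft_force: [0.1, 0.1, -3.3]
finger_gap: 54.8
grip_force: 118.5
```

send_rows --pt "0 0 10 0 0 0" --pt "0 0 0 0 0 0"

```text
time: 20.65
tool_pos: [468.8, 61.3, 21.7]
tcp_rot: [-180.0, 0.2, -2.5]
ft_force: [0.4, 0.4, -2.6]
finger_gap: 55.2
grip_force: 118.5
```

```bash
python3 -c "
from h import *
go((469,61.5,-19.5),(180,0,-2.5))"
```

```text
t 20.65 pos [468.8  61.3  21.7] rot [-1.7999e+02  1.7000e-01 -2.5200e+00] gap 55.2 F [ 0.4  0.4 -2.6] gf 118.5
 shift [ 0.3 -0.2 41.2] [-0.0002  0.0029 -0.0003]
```

send_rows --pt "0 0 15 0 0 0" --pt "0 0 15 0 0 0" --pt "0 0 8 0 0 0" --pt "0 0 2 0 0 0" --pt "0 0 0 0 0 0"

```text
time: 21.28
tool_pos: [469.0, 61.3, -18.5]
tcp_rot: [-180.0, 0.2, -2.5]
ft_force: [0.2, 0.3, -2.8]
finger_gap: 54.9
grip_force: 118.7
```

```bash
python3 -c "
from h import *
go((469,61.5,-19.5),(180,0,-2.5))"
```

```text
t 21.27 pos [469.   61.3 -18.5] rot [-1.7999e+02  1.6000e-01 -2.5200e+00] gap 54.9 F [ 0.2  0.3 -2.8] gf 118.7
 shift [ 0.  -0.2  1. ] [-0.0002  0.0027 -0.0004]
```

send_rows --pt "0 0 1 0 0 0" --pt "0 0 0 0 0 0" --pt "0 0 0 0 0 0" --pt "0 0 0 0 0 0" --pt "0 0 0 0 0 0" --grip -1

```text
time: 21.9
tool_pos: [468.9, 61.3, -19.4]
tcp_rot: [-180.0, 0.2, -2.5]
ft_force: [0.5, -0.0, 0.2]
finger_gap: 85.3
grip_force: 0.0
```

send_rows --pt "0 0 -20 0 0 0" --pt "0 0 -40 0 0 0" --pt "0 0 -20 0 0 0" --pt "0 0 0 0 0 0"

```text
time: 22.4
tool_pos: [470.8, 61.3, 62.3]
tcp_rot: [-180.0, -0.1, -2.5]
ft_force: [0.6, -0.3, -1.0]
finger_gap: 85.5
grip_force: 0.0
```

```bash
cat >> h.py <<'E'
def tins():
    "lid rectangles from both depth views"
    from bench import r
    for n in("top","side"):
        p=r.snapshot(n);P=hmap(p)
        for yc in(61,-54,-168):
            m=(abs(P[...,2]-55)<5)&(abs(P[...,0]-466)<65)&(abs(P[...,1]-yc)<45)&(p["z_map"]>0)&(p["img"].min(2)>75)
            q=P[m]
            if len(q)>40:
                (x,y),(a,b),t=cv2.minAreaRect(np.float32(q[:,:2]));print(n,yc,len(q),"c",round(x,1),round(y,1),"size",round(a,1),round(b,1),"ang",round(t,1),"z",np.round(np.median(q[:,2]),1))
E
python3 -c "
from h import *
tins()
go((461,-54,62),(180,0,-4.5))"
```

```text
top -54 678 c 461.7 -56.1 size 54.7 100.5 ang 87.6 z 55.3
top -168 715 c 468.8 -169.0 size 101.3 56.4 ang 1.7 z 55.2
side 61 347 c 472.5 65.1 size 57.6 102.5 ang 84.6 z 55.7
side -54 381 c 463.0 -50.9 size 61.7 101.7 ang 87.5 z 55.6
side -168 349 c 468.3 -164.0 size 97.0 61.6 ang 3.6 z 55.6
t 22.5 pos [468.7  61.2  59.7] rot [-179.99    0.2    -2.52] gap 85.5 F [ 0.1  0.2 -1.1] gf 0.0
 shift [ -2.6 115.5  -2.3] [-0.0001  0.0035  0.0345]
```

send_rows --pt "0 18 0 0 0.003 0.017" --pt "-1 40 0 0 0 0" --pt "-1 40 0 0 0 0" --pt "0 18 0 0 0 0" --pt "0 0 0 0 0 0"

```text
time: 23.12
tool_pos: [459.0, -55.2, 58.8]
tcp_rot: [-180.0, 0.1, -3.6]
ft_force: [-0.2, 0.4, -0.1]
finger_gap: 85.6
grip_force: 0.0
```

send_rows --pt "0 0 15 0 0 0" --pt "0 0 20 0 0 0" --pt "0 0 20 0 0 0" --pt "0 0 10 0 0 0" --pt "0 0 0 0 0 0"

```text
time: 23.75
tool_pos: [459.1, -53.6, -5.9]
tcp_rot: [-180.0, 0.1, -3.4]
ft_force: [-0.2, 0.1, 0.6]
finger_gap: 85.2
grip_force: 0.0
```

```bash
python3 -c "
from h import *
go((462,-54.5,-19.5),(180,0,-3.5))"
```

```text
t 23.75 pos [459.1 -53.6  -5.9] rot [-1.7996e+02  1.5000e-01 -3.4500e+00] gap 85.2 F [-0.2  0.1  0.6] gf 0.0
 shift [ 3.   0.8 13.6] [-0.0007  0.0025  0.0009]
```

send_rows --pt "3 1 7 0 0.002 0" --pt "0 0 6 0 0 0" --pt "0 0 0 0 0 0"

```text
time: 24.12
tool_pos: [462.9, -55.5, -17.9]
tcp_rot: [-180.0, -0.1, -3.5]
ft_force: [0.3, 0.2, 0.1]
finger_gap: 85.1
grip_force: 0.0
```

send_rows --pt "0 0 0 0 0 0" --pt "0 0 0 0 0 0" --pt "0 0 0 0 0 0" --pt "0 0 0 0 0 0" --grip 1 --grip_force 100

```text
time: 24.62
tool_pos: [464.0, -55.7, -16.8]
tcp_rot: [-180.0, -0.2, -3.5]
ft_force: [-0.4, 0.7, 5.1]
finger_gap: 55.1
grip_force: 106.5
```

send_rows --pt "0 0 -10 0 0 0" --pt "0 0 -30 0 0 0" --pt "0 0 -40 0 0 0" --pt "0 0 -30 0 0 0" --pt "0 0 0 0 0 0"

```text
time: 25.25
tool_pos: [464.9, -56.1, 95.0]
tcp_rot: [180.0, -0.4, -3.5]
ft_force: [0.2, -0.0, -3.4]
finger_gap: 55.2
grip_force: 106.4
```

send_rows --pt "0 0 0 0 0.175 0" --pt "0 0 0 0 0.175 0" --pt "0 0 0 0 0.175 0" --pt "0 0 0 0 0.175 0" --pt "0 0 0 0 0 0"

```text
time: 25.88
tool_pos: [515.7, -65.9, 113.0]
tcp_rot: [-179.6, -36.5, -3.6]
ft_force: [-0.2, 0.4, -5.9]
finger_gap: 54.7
grip_force: 118.1
```

```bash
python3 -c "
from h import *
avg(6)"
```

```text
t 26.18 [514.3 -64.7 111. ] [-179.5  -36.2   -3.5] gap 54.8 
 F [-0.49  0.51 -3.69] T [0.033 0.646 0.011] sd [0.039 0.175 0.034]
 tool-axes T [ 0.001 -0.647 -0.007]
```

send_rows --pt "0 0 0 0 -0.175 0" --pt "0 0 0 0 -0.175 0" --pt "0 0 0 0 -0.175 0" --pt "0 0 0 0 -0.175 0" --pt "0 0 0 0 -0.175 0"

```text
time: 26.8
tool_pos: [515.3, -64.9, 112.3]
tcp_rot: [-179.7, 14.0, -3.1]
ft_force: [0.1, -0.3, -3.1]
finger_gap: 55.2
grip_force: 118.2
```

send_rows --pt "0 0 0 0 -0.175 0" --pt "0 0 0 0 -0.175 0" --pt "0 0 0 0 -0.175 0" --pt "0 0 0 0 0 0" --pt "0 0 0 0 0 0"

```text
time: 27.42
tool_pos: [515.1, -65.0, 111.9]
tcp_rot: [-179.5, 43.7, -2.9]
ft_force: [-0.2, -0.4, -0.6]
finger_gap: 54.9
grip_force: 117.4
```

```bash
python3 -c "
from h import *
avg(6)"
```

```text
t 27.73 [516.4 -65.4 116.2] [-179.6   43.3   -3. ] gap 55.3 
 F [-0.17  0.04 -2.54] T [-0.039 -0.665  0.018] sd [0.024 0.245 0.032]
 tool-axes T [-0.016  0.666 -0.015]
```

send_rows --pt "0 0 0 0 0.175 0" --pt "0 0 0 0 0.175 0" --pt "0 0 0 0 0.175 0" --pt "0 0 0 0 0 0" --pt "0 0 0 0 0 0"

```text
time: 28.35
tool_pos: [515.7, -65.3, 114.8]
tcp_rot: [-179.7, 13.5, -3.2]
ft_force: [1.0, 0.1, -3.0]
finger_gap: 55.0
grip_force: 118.2
```

```bash
python3 -c "
from h import *
avg(6)"
```

```text
t 28.65 [515.9 -65.2 112.3] [-179.6   13.7   -3.2] gap 54.7 
 F [ 0.06  0.03 -3.65] T [-0.033 -0.249 -0.005] sd [0.04  0.028 0.028]
 tool-axes T [-0.018  0.251  0.007]
```

send_rows --pt "0 0 0 0 0.175 0" --pt "0 0 0 0 0.175 0" --pt "0 0 0 0 0.175 0" --pt "0 0 0 0 0.175 0" --pt "0 0 0 0 0.175 0"

```text
time: 29.28
tool_pos: [515.8, -65.1, 113.6]
tcp_rot: [-179.6, -36.6, -3.4]
ft_force: [21.8, -7.3, -105.3]
finger_gap: 54.8
grip_force: 117.7
```

send_rows --pt "0 0 0 0 0 0" --pt "0 0 0 0 -0.17 0" --pt "0 0 0 0 -0.17 0" --pt "0 0 0 0 -0.16 0" --pt "0 0 0 0 0 0"

```text
time: 29.9
tool_pos: [514.8, -64.7, 108.1]
tcp_rot: [-179.6, -7.1, -3.3]
ft_force: [-0.3, 0.2, -4.0]
finger_gap: 55.3
grip_force: 120.9
```

```bash
python3 -c "
from h import *
avg(8)
go((463.5,-55.6,-17),(180,0,-3.5))"
```

```text
t 30.3 [515.4 -65.3 113.8] [-179.7   -7.9   -3.3] gap 54.9 
 F [-0.18  0.18 -3.4 ] T [ 0.005  0.154 -0.018] sd [0.021 0.041 0.025]
 tool-axes T [-0.006 -0.154  0.018]
t 30.3 pos [515.4 -65.3 113.8] rot [-179.66   -7.93   -3.31] gap 54.9 F [-0.  -0.1 -2.8] gf 120.9
 shift [-69.9  -6.  122.4] [-0.0062 -0.1384  0.0037]
```

send_rows --pt "0 0 0 0 -0.15 0" --pt "0 0 0 0 -0.15 0" --pt "0 0 0 0 0 0" --pt "0 0 0 0 0 0"

```text
time: 30.8
tool_pos: [515.8, -65.3, 113.4]
tcp_rot: [-179.6, 9.2, -3.2]
ft_force: [0.1, 0.4, -2.7]
finger_gap: 54.7
grip_force: 120.9
```

```bash
python3 -c "
from h import *
avg(6)
go((463.5,-55.6,-17),(180,0,-3.5))"
```

```text
t 31.1 [515.9 -65.3 114.4] [-179.7    9.2   -3.2] gap 55.0 
 F [-0.19  0.11 -3.14] T [-0.006 -0.172 -0.009] sd [0.032 0.05  0.027]
 tool-axes T [0.005 0.172 0.008]
t 31.1 pos [515.9 -65.3 114.4] rot [-179.66    9.21   -3.2 ] gap 55.0 F [ 0.4 -0.3 -2.6] gf 120.9
 shift [-31.1  -6.  138.2] [-0.0056  0.1608  0.0048]
```

send_rows --pt "0 0 0 -0.006 0.161 0.005" --pt "-10 -2 20 0 0 0" --pt "-20 -4 40 0 0 0" --pt "-15 -3 35 0 0 0" --pt "-6 0 15 0 0 0"

```text
time: 31.72
tool_pos: [462.7, -52.6, 1.5]
tcp_rot: [-180.0, 0.3, -3.5]
ft_force: [-0.3, 0.3, -3.5]
finger_gap: 54.8
grip_force: 120.9
```

send_rows --pt "0 0 0 0 0 0" --pt "0 0 0 0 0 0"

```text
time: 31.98
tool_pos: [467.3, -53.7, 5.2]
tcp_rot: [180.0, -0.0, -3.5]
ft_force: [0.7, 0.2, -2.3]
finger_gap: 54.8
grip_force: 120.9
```

```bash
sed -i 's/^    a=np.array(a);print("t"/    print(" Ty",np.round(np.array(a)[:,4],2),"Fz",np.round(np.array(a)[:,2],1));a=np.array(a);print("t"/' h.py; python3 -c "
from h import *
go((463.5,-55.6,-17),(180,0,-3.5))"
```

```text
t 31.98 pos [467.3 -53.7   5.2] rot [ 1.7996e+02 -5.0000e-02 -3.5100e+00] gap 54.8 F [ 0.7  0.2 -2.3] gf 120.9
 shift [-3.7  2.1 22.2] [ 0.0007 -0.0008 -0.0001]
```

send_rows --pt "-4 1 8 0 0 0" --pt "0 0 8 0 0 0" --pt "0 0 4 0 0 0" --pt "0 0 0 0 0 0"

```text
time: 32.48
tool_pos: [461.2, -54.0, -16.0]
tcp_rot: [180.0, 0.2, -3.5]
ft_force: [-8.5, 1.4, 11.4]
finger_gap: 55.1
grip_force: 122.5
```

```bash
python3 -c "
from h import *
go((463.5,-55.6,-17),(180,0,-3.5))"
```

```text
t 32.48 pos [461.2 -54.  -16. ] rot [179.99   0.18  -3.49] gap 55.1 F [-8.5  1.4 11.4] gf 122.5
 shift [2.4 1.5 1. ] [0.0002 0.0031 0.0002]
```

send_rows --pt "0 0 0 0 0 0" --pt "0 0 0 0 0 0" --pt "0 0 0 0 0 0" --pt "0 0 0 0 0 0" --grip -1

```text
time: 32.98
tool_pos: [461.0, -53.9, -16.9]
tcp_rot: [180.0, 0.2, -3.5]
ft_force: [-0.5, 0.3, -1.6]
finger_gap: 85.5
grip_force: 0.0
```

send_rows --pt "0 0 -25 0 0.003 0" --pt "0 0 -50 0 0 0" --pt "1 20 0 0 0 -0.096" --pt "1 40 0 0 0 0" --pt "1 36 0 0 0 0"

```text
time: 33.6
tool_pos: [465.7, -150.8, 58.5]
tcp_rot: [180.0, -0.1, 2.0]
ft_force: [0.5, -0.3, 0.3]
finger_gap: 85.3
grip_force: 0.0
```

send_rows --pt "0 18 10 0 0 0" --pt "0 0 25 0 0 0" --pt "0 0 20 0 0 0" --pt "0 0 0 0 0 0"

```text
time: 34.1
tool_pos: [463.9, -166.4, 0.6]
tcp_rot: [-179.9, 0.2, 2.0]
ft_force: [0.3, 0.9, 1.2]
finger_gap: 85.6
grip_force: 0.0
```

```bash
python3 -c "
from h import *
tins()
go((468.6,-167.5,-19),(180,0,2))"
```

```text
top 61 712 c 470.2 60.7 size 56.2 100.1 ang 86.6 z 55.4
top -54 711 c 457.8 -54.1 size 56.4 100.4 ang 86.4 z 55.1
top -168 67 c 502.7 -145.1 size 18.5 36.4 ang 69.2 z 54.7
side 61 550 c 471.5 63.6 size 60.8 101.2 ang 85.5 z 55.9
side -54 458 c 458.6 -51.5 size 60.9 102.3 ang 87.3 z 55.6
side -168 154 c 470.1 -162.9 size 100.5 59.1 ang 1.6 z 55.9
t 34.2 pos [ 466.  -167.3    3.1] rot [-1.7998e+02  2.0000e-02  2.0200e+00] gap 85.5 F [-0.1  0.6 -0.1] gf 0.0
 shift [ 2.6  0.3 22.1] [-0.0004  0.0004  0.0003]
```

send_rows --pt "2 0 10 0 0 0" --pt "0 0 9 0 0 0" --pt "0 0 3 0 0 0" --pt "0 0 0 0 0 0"

```text
time: 34.7
tool_pos: [467.8, -167.6, -19.2]
tcp_rot: [-180.0, 0.0, 2.0]
ft_force: [-1.0, 0.3, -0.5]
finger_gap: 85.1
grip_force: 0.0
```

send_rows --pt "0 0 0 0 0 0" --pt "0 0 0 0 0 0" --pt "0 0 0 0 0 0" --pt "0 0 0 0 0 0" --grip 1 --grip_force 100

```text
time: 35.2
tool_pos: [468.8, -168.0, -18.1]
tcp_rot: [180.0, -0.1, 2.0]
ft_force: [-0.9, -0.3, 5.5]
finger_gap: 55.1
grip_force: 106.0
```

send_rows --pt "0 0 -10 0 0 0" --pt "0 0 -30 0 0 0" --pt "0 0 -40 0 0 0" --pt "0 0 -30 0 0 0" --pt "0 0 0 0 0 0"

```text
time: 35.83
tool_pos: [470.0, -168.6, 93.9]
tcp_rot: [179.9, -0.3, 2.0]
ft_force: [-0.2, -0.7, -2.9]
finger_gap: 55.0
grip_force: 106.2
```

send_rows --pt "0 0 0 0 0.175 0" --pt "0 0 0 0 0.175 0" --pt "0 0 0 0 0.175 0" --pt "0 0 0 0 0.175 0" --pt "0 0 0 0 0 0"

```text
time: 36.45
tool_pos: [480.3, -181.3, 98.1]
tcp_rot: [-179.9, -39.8, 2.0]
ft_force: [-0.1, 0.0, -2.6]
finger_gap: 54.9
grip_force: 110.6
```

```bash
python3 -c "
from h import *
avg(6)"
```

```text
Ty [0.57 0.55 0.55 0.62 0.57 0.6 ] Fz [-6.  -2.9 -2.8 -3.2 -4.2 -3.7]
t 36.75 [ 478.8 -175.3   93.2] [-179.3  -39.3    2. ] gap 54.9 
 F [ 0.14  0.17 -3.79] T [-0.025  0.576  0.015] sd [0.041 0.024 0.025]
 tool-axes T [ 0.006 -0.576 -0.008]
```

send_rows --pt "0 0 0 0 -0.175 0" --pt "0 0 0 0 -0.175 0" --pt "0 0 0 0 -0.175 0" --pt "0 0 0 0 -0.175 0" --pt "0 0 0 0 -0.175 0"

```text
time: 37.38
tool_pos: [479.2, -175.5, 94.0]
tcp_rot: [-179.6, 11.1, 2.5]
ft_force: [-0.0, -0.6, -2.7]
finger_gap: 54.9
grip_force: 110.5
```

send_rows --pt "0 0 0 0 -0.175 0" --pt "0 0 0 0 -0.175 0" --pt "0 0 0 0 -0.175 0" --pt "0 0 0 0 0 0"

```text
time: 37.88
tool_pos: [475.7, -173.7, 84.8]
tcp_rot: [-179.0, 41.8, 3.2]
ft_force: [-1.3, 1.1, -5.1]
finger_gap: 54.9
grip_force: 110.3
```

```bash
python3 -c "
from h import *
avg(8)"
```

```text
Ty [-0.57 -0.57 -0.6  -0.58 -0.61 -0.59 -0.58 -0.62] Fz [-3.1 -2.1 -1.7 -1.5 -1.6 -1.3 -3.7 -3.2]
t 38.27 [ 480.3 -177.5   98. ] [-179.6   40.4    2.6] gap 55.0 
 F [ 0.01  0.25 -2.27] T [ 0.001 -0.589  0.008] sd [0.026 0.016 0.024]
 tool-axes T [-0.025  0.589  0.006]
```

send_rows --pt "0 0 0 0 0.175 0" --pt "0 0 0 0 0.175 0" --pt "0 0 0 0 0.175 0" --pt "0 0 0 0 0 0" --pt "0 0 0 0 0 0"

```text
time: 38.9
tool_pos: [479.8, -177.5, 96.9]
tcp_rot: [-179.7, 10.5, 2.4]
ft_force: [-0.2, -1.1, -2.2]
finger_gap: 55.5
grip_force: 110.5
```

```bash
python3 -c "
from h import *
avg(6)"
```

```text
Ty [-0.19 -0.15 -0.15 -0.16 -0.12 -0.17] Fz [-2.7 -3.4 -4.  -3.1 -2.5 -2.8]
t 39.2 [ 480.  -176.9   94.5] [-179.6   10.7    2.5] gap 55.0 
 F [ 0.31 -0.04 -3.07] T [ 0.011 -0.156  0.003] sd [0.033 0.024 0.019]
 tool-axes T [ 0.003  0.156 -0.004]
```

send_rows --pt "0 0 0 0 0.175 0" --pt "0 0 0 0 0.175 0" --pt "0 0 0 0 0.175 0" --pt "0 0 0 0 0.175 0" --pt "0 0 0 0 0.175 0"

```text
time: 39.83
tool_pos: [479.7, -176.9, 95.8]
tcp_rot: [-179.7, -39.7, 2.3]
ft_force: [6.3, 12.1, -80.5]
finger_gap: 55.3
grip_force: 111.2
```

send_rows --pt "0 0 0 0 0 0" --pt "0 0 0 0 -0.17 0" --pt "0 0 0 0 -0.17 0" --pt "0 0 0 0 -0.16 0" --pt "0 0 0 0 0 0"

```text
time: 40.45
tool_pos: [480.1, -175.4, 92.6]
tcp_rot: [-179.5, -10.4, 2.4]
ft_force: [0.5, 0.6, -3.2]
finger_gap: 54.8
grip_force: 115.4
```

```bash
python3 -c "
from h import *
avg(8)
go((468.6,-167.5,-18),(180,0,2))"
```

```text
Ty [0.19 0.21 0.17 0.15 0.17 0.2  0.12 0.2 ] Fz [-3.4 -1.9 -3.  -2.2 -2.9 -3.4 -3.6 -3. ]
t 40.85 [ 478.7 -177.2   95.2] [-179.6  -10.9    2.2] gap 55.1 
 F [ 0.    0.05 -2.92] T [-0.003  0.175 -0.017] sd [0.023 0.028 0.024]
 tool-axes T [ 0.    -0.175  0.018]
t 40.85 pos [ 478.7 -177.2   95.2] rot [-179.6   -10.91    2.21] gap 55.1 F [ 0.3 -0.5 -3. ] gf 115.4
 shift [-31.   -9.3 109.4] [-0.0073 -0.1904  0.0042]
```

send_rows --pt "0 0 0 -0.007 -0.1 0.004" --pt "0 0 10 0 -0.09 0" --pt "-5 -5 30 0 0 0" --pt "-5 -5 35 0 0 0" --pt "0 0 15 0 0 0"

```text
time: 41.48
tool_pos: [467.9, -166.5, 3.2]
tcp_rot: [-179.9, 0.2, 2.0]
ft_force: [-0.6, -0.7, -2.3]
finger_gap: 54.6
grip_force: 115.4
```

send_rows --pt "0 0 5 0 0 0" --pt "0 0 0 0 0 0"

```text
time: 41.72
tool_pos: [470.7, -167.8, 1.1]
tcp_rot: [-180.0, -0.1, 2.0]
ft_force: [-0.5, -0.2, -2.8]
finger_gap: 54.7
grip_force: 115.4
```

```bash
python3 -c "
from h import *
go((468.6,-167.7,-17.5),(180,0,2))"
```

```text
t 41.73 pos [ 470.7 -167.8    1.1] rot [-1.7999e+02 -6.0000e-02  2.0500e+00] gap 54.7 F [-0.5 -0.2 -2.8] gf 115.4
 shift [-2.1 -0.2 18.6] [-0.0001 -0.001   0.0008]
```

send_rows --pt "-1 0 8 0 0 0" --pt "0 0 7 0 0 0" --pt "0 0 3 0 0 0" --pt "0 0 0 0 0 0" --pt "0 0 0 0 0 0"

```text
time: 42.35
tool_pos: [469.0, -167.2, -18.0]
tcp_rot: [-180.0, 0.0, 2.1]
ft_force: [-0.6, -0.7, -2.9]
finger_gap: 54.9
grip_force: 115.5
```

```bash
python3 -c "
from h import *
go((468.6,-167.7,-17.5),(180,0,2))"
```

```text
t 42.35 pos [ 469.  -167.2  -18. ] rot [-1.7995e+02  3.0000e-02  2.0700e+00] gap 54.9 F [-0.6 -0.7 -2.9] gf 115.5
 shift [-0.4  0.5 -0.5] [-0.0009  0.0005  0.0013]
```

send_rows --pt "0 0 1 0 0 0" --pt "0 0 0 0 0 0" --pt "0 0 0 0 0 0" --pt "0 0 0 0 0 0" --pt "0 0 0 0 0 0" --grip -1

```text
time: 42.98
tool_pos: [468.9, -167.2, -18.9]
tcp_rot: [-180.0, 0.0, 2.1]
ft_force: [-1.0, 0.1, 0.3]
finger_gap: 85.3
grip_force: 0.0
```

send_rows --pt "0 0 -25 0 0 0.085" --pt "0 0 -50 0 0 0" --pt "-1 -20 0 0 0 0" --pt "-2 -40 0 0 0 0" --pt "-2 -50 0 0 0 0"

```text
time: 43.6
tool_pos: [468.9, -56.2, 55.7]
tcp_rot: [-179.9, 0.0, -2.9]
ft_force: [0.8, -0.1, 0.0]
finger_gap: 85.3
grip_force: 0.0
```

send_rows --pt "-2 -50 0 0 0 0" --pt "-2 -40 0 0 0 0" --pt "-1 -20 0 0 0 0" --pt "0 -8 30 0 0 0" --pt "0 0 20 0 0 0"

```text
time: 44.22
tool_pos: [468.9, 62.2, 4.6]
tcp_rot: [-179.9, 0.1, -2.7]
ft_force: [-0.3, 0.5, 0.2]
finger_gap: 85.4
grip_force: 0.0
```

send_rows --pt "0 0 0 0 0 0" --pt "0 0 0 0 0 0"

```text
time: 44.48
tool_pos: [470.3, 61.1, 6.7]
tcp_rot: [-179.9, 0.0, -2.8]
ft_force: [0.7, 0.1, 0.8]
finger_gap: 85.3
grip_force: 0.0
```

```bash
python3 -c "
from h import *
go((470,61.5,-19.5),(180,0,-2.8))"
```

```text
t 44.48 pos [470.3  61.1   6.7] rot [-1.7995e+02  2.0000e-02 -2.8000e+00] gap 85.3 F [0.7 0.1 0.8] gf 0.0
 shift [-0.3 -0.4 26.2] [-0.0009  0.0003  0.    ]
```

send_rows --pt "0 0 12 0 0 0" --pt "0 0 10 0 0 0" --pt "0 0 3 0 0 0" --pt "0 0 0 0 0 0"

```text
time: 44.98
tool_pos: [469.6, 61.0, -19.2]
tcp_rot: [-180.0, 0.1, -2.8]
ft_force: [-0.6, 0.6, 0.1]
finger_gap: 85.5
grip_force: 0.0
```

send_rows --pt "0 0 0 0 0 0" --pt "0 0 0 0 0 0" --pt "0 0 0 0 0 0" --pt "0 0 0 0 0 0" --grip 1 --grip_force 100

```text
time: 45.48
tool_pos: [470.8, 61.1, -18.0]
tcp_rot: [-179.9, -0.0, -2.8]
ft_force: [-0.2, 0.4, 5.9]
finger_gap: 55.1
grip_force: 106.1
```

send_rows --pt "0 0 -10 0 0 0" --pt "0 0 -30 0 0 0" --pt "0 0 -40 0 0 0" --pt "0 0 -30 0 0 0" --pt "0 0 -10 0 0 0"

```text
time: 46.1
tool_pos: [471.1, 61.0, 103.3]
tcp_rot: [-179.9, -0.1, -2.8]
ft_force: [0.6, -0.9, -3.5]
finger_gap: 55.0
grip_force: 106.2
```

send_rows --pt "0 0 0 0 0.1 0" --pt "0 0 0 0 0.1 0" --pt "0 0 0 0 0 0" --pt "0 0 0 0 0 0" --pt "0 0 0 0 0 0"

```text
time: 46.72
tool_pos: [470.8, 60.8, 101.6]
tcp_rot: [-179.9, -11.4, -2.8]
ft_force: [-0.4, 0.1, -3.2]
finger_gap: 54.9
grip_force: 108.0
```

```bash
python3 -c "
from h import *
avg(10)"
```

```text
Ty [0.18 0.18 0.13 0.17 0.14 0.11 0.13 0.09 0.13 0.1 ] Fz [-3.4 -2.3 -2.7 -3.9 -3.6 -4.3 -3.  -3.9 -2.5 -2.9]
t 47.23 [470.1  60.9 101.2] [-179.9  -11.4   -2.8] gap 54.9 
 F [-0.21 -0.12 -3.24] T [-0.016  0.137 -0.007] sd [0.028 0.03  0.017]
 tool-axes T [-0.024 -0.136  0.003]
```

send_rows --pt "0 0 0 0 -0.13 0" --pt "0 0 0 0 -0.13 0" --pt "0 0 0 0 -0.13 0" --pt "0 0 0 0 0 0" --pt "0 0 0 0 0 0"

```text
time: 47.85
tool_pos: [470.1, 60.9, 101.0]
tcp_rot: [-180.0, 10.8, -2.8]
ft_force: [-3.3, 1.0, 2.0]
finger_gap: 55.1
grip_force: 109.2
```

```bash
python3 -c "
from h import *
avg(10)
go((664,-55.5,133),(180,0,-0.5))"
```

```text
Ty [-0.1  -0.07 -0.12 -0.09 -0.13 -0.12 -0.15 -0.11 -0.11 -0.09] Fz [-3.7 -3.3 -2.6 -3.1 -2.6 -4.1 -3.2 -3.6 -3.3 -3.5]
t 48.35 [470.1  61.  101.6] [-179.9   10.9   -2.8] gap 54.8 
 F [-0.01 -0.02 -3.31] T [-0.009 -0.11   0.009] sd [0.038 0.021 0.031]
 tool-axes T [-0.005  0.11  -0.008]
t 48.35 pos [470.1  61.  101.6] rot [-179.94   10.87   -2.78] gap 54.8 F [-1.   1.4 -3.5] gf 109.2
 shift [189.8 106.9 -68.5] [-0.0047  0.1897 -0.0398]
```

Tin 1's pitch moment drifts from 0.18 to 0.10 N·m as the ball rolls to the low end. Tins 2 and 3 showed no such offset, so tin 1 is the one that rattles. I'll present it now.

send_rows --pt "0 0 0 -0.005 0.1 -0.02" --pt "0 0 -6 0 0.09 -0.02" --pt "10 6 0 0 0 0" --pt "20 12 0 0 0 0" --pt "30 17 0 0 0 0"

```text
time: 48.98
tool_pos: [531.5, 25.0, 107.4]
tcp_rot: [180.0, 0.1, -0.5]
ft_force: [-0.3, -0.8, -2.8]
finger_gap: 55.1
grip_force: 109.3
```

send_rows --pt "35 20 0 0 0 0" --pt "35 20 0 0 0 0" --pt "30 18 0 0 0 0" --pt "20 12 0 0 0 0" --pt "10 6 0 0 0 0"

```text
time: 49.6
tool_pos: [660.9, -53.0, 106.1]
tcp_rot: [180.0, 0.1, -0.6]
ft_force: [0.3, -0.5, -3.2]
finger_gap: 54.9
grip_force: 109.3
```

send_rows --pt "5 3 0 0 0 0" --pt "0 0 0 0 0 0" --pt "0 0 0 0 0 0" --pt "0 0 0 0 0 0"

```text
time: 50.1
tool_pos: [664.3, -54.3, 107.3]
tcp_rot: [180.0, 0.0, -0.5]
ft_force: [0.0, 0.4, -3.4]
finger_gap: 55.2
grip_force: 109.3
```

```bash
python3 -c "
from h import *
go((664,-55,108),(180,0,-0.5))
from bench import r
p=r.snapshot('side');P=hmap(p)
m=(abs(P[...,0]-664)<75)&(abs(P[...,1]+55)<45)&(P[...,2]>100)&(P[...,2]<190)&(p['z_map']>0)
q=P[m];print(np.round(q.min(0)),np.round(q.max(0)))
cv2.imwrite('pics/s4.png',cv2.resize(p['img'][100:290,200:420],None,fx=3,fy=3))
"
```

```text
t 50.1 pos [664.3 -54.3 107.3] rot [ 1.7998e+02  4.0000e-02 -4.5000e-01] gap 55.2 F [ 0.   0.4 -3.4] gf 109.3
 shift [-0.3  0.7 -0.7] [0.0003 0.0007 0.0008]
[614. -91. 130.] [717. -10. 190.]
```

View pics/s4.png

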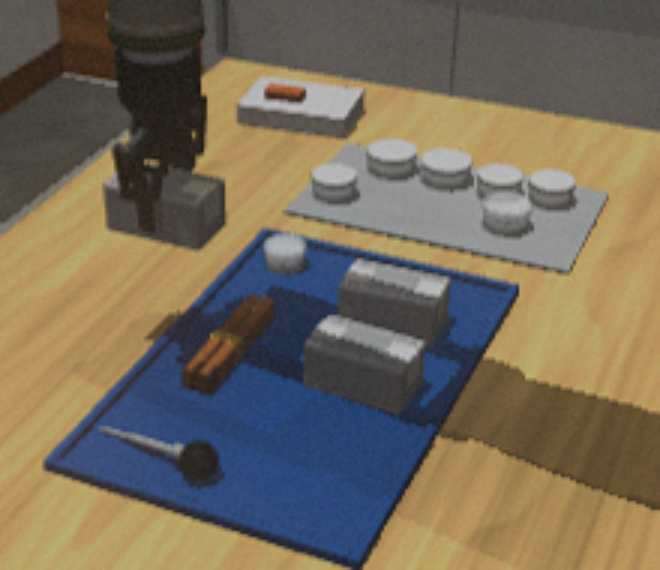

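The picture shows tin 1 held level at crop (165,205), over the far rim. The other two tins stand in place at (395,300) and (365,360), and the clamp lies flat at (230,345). Nothing else looks disturbed. One last settle, then I hand in.

send_rows --pt "0 0 0 0 0 0" --pt "0 0 0 0 0 0" --pt "0 0 0 0 0 0" --pt "0 0 0 0 0 0"

```text
time: 50.65
tool_pos: [664.7, -54.7, 107.1]
tcp_rot: [180.0, 0.0, -0.5]
ft_force: [-0.3, 0.6, -3.5]
finger_gap: 55.1
grip_force: 109.3
```

```bash
python3 -c "
from bench import r
print(r.hand_in())"
```

```text
the job is handed in; nothing more can be done
None
```

I handed the job in at about 51 s: the clamp lies flat on the tray, all three tins were shaken in order, and the left tin, which rattles by its wrist-moment readings, is held level over the far rim with its centre about 156 mm above the bench; the middle tin stands about 4 mm from its old spot, and the wrist force peaked at 105 N of the 120 N allowed in the readings I took.

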